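# Line up dispensary bottles by height on the display stand

## Robot

A 6-joint arm with a two-finger parallel gripper is mounted at the origin on a cart in front of the work surface, level with it; the furniture and walls round the work are solid. World frame = base frame: x ahead of the robot, y to its left, z up, the work surface at z = 0. Lengths are in m, angles in degrees, forces in N, time in s.
With the tool pointing down it reaches from about 0.4 to 0.825 m from the base axis. Payload 7 kg.
Tool frame: the origin (TCP) lies midway between the tips of the shut fingers; the grasp point (between the pads) lies 19 mm behind it (r.grip_point_offset is the z of the grasp point in the tool frame, in m); z points along the fingers, y is the line along which they close (so a half turn about z gives the same grasp; the last joint's range is limited). The gripper opens to 88 mm and grips with 3 to 60 N. Pads are 19 mm wide; open, the fingers measure 130 mm over their backs; the gripper's body (78 mm by 193 mm) begins 47 mm behind the grasp point.
Start: joints at [-55.743, 20.546, 0.682, 0, -70.136, -16.507], TCP at [0.206, -0.643, 0.227] pointing down, gripper open.
Joint ranges: [-176.03, 176.03], [-82.01, 121.73], [-58.28, 71.71], [-173.87, 95.51], [-174.79, -0.11], [-173.66, 173.66]. Speed limits (degrees/s): [136.94, 136.94, 172.46, 180, 180, 180].

## Interface

Orientations are given as [roll, pitch, yaw] about the fixed x, y, z axes, in that order (R = Rz(yaw) Ry(pitch) Rx(roll)).
In Python, from plant import r, viewer, recognise, outline_of, pinpoint gives the robot as it stands.
- The arm moves only by the tool move_arm, never from a script. Its argument "targets" is a list of rows, each a list of 2 entries, a list of its own where there are three numbers: the shift along the tool's x, y, z in cm, then the turn, a rotation vector about the tool's x, y, z in rad. A call has 1 to 5 rows; each row is the pose to reach, as a shift and turn from the pose commanded when the call began, along the tool's axes at that moment; what a row does not reach only later rows make up. A row lasts 1/8 s, in which the tool goes at most 62.5 mm and 10.7 degrees, less where a joint would pass 70% of its speed; a pose out of reach is approached as far as the arm can. A call with a gripper value outside its range is refused whole. "jaw" is the finger opening in cm, from 0 to 8.76, set as the call begins (left out, the last holds). The fingers move at their own pace and stop on an object; "squeeze" is the grip in N (left out, the last holds). Time passes only in rows, so rows that repeat a pose let the fingers close. It gives the time, the measured TCP pose, the force, the opening and the grip force at its end, in the units of the state.
- r.get_state(): the state, without advancing time (a new reading comes with each control period).
- viewer.capture(name): name is "side" or "top" or "wrist"; returns a dict with "image" (400x640x3 uint8, blue, green, red), "intrinsics" (3x3 intrinsics, pixels), "D" ([k1, k2, p1, p2, k3] as OpenCV has them; the pictures are not rectified), "camera_from_world" (4x4, takes a point from world to camera coordinates). Camera axes: x right, y up, looking along -z (the intrinsics and any distortion apply to the point x, -y, -z); pixel columns grow to the right and rows downward; lengths in m; the calibration is good to about 2 mm. A picture is of the moment at which its call begins. There is no depth.
- r.close_job(): hands the job in; it is judged then, once.
Trained networks look in the newest picture that a camera, given by its name, has taken for a name from the list of things; names that differ only in an ending like _2 or _b are one class to them, and where a whole thing is asked for, a point or a joint stands for the part that bears it (a point fixed in the world has none). Each returns a list of dicts, best first, with "score" (0 to 1); they miss things now and then, are a little off and sometimes report something else, mostly with a low value. They report only what shows in the picture. A call takes as long as a camera call.
- recognise(label, camera): "box" ([left, top, right, bottom] in pixels, round what is visible of it).
- outline_of(label, camera): "mask" (400x640 bool, what is visible of it) and "box" ([left, top, right, bottom] in pixels, round what is visible of it).
- pinpoint(label, camera): "location" ([row, column] in pixels: a listed point, or the origin of a listed thing).
The state is a dict: "time_s": time; "joints": joint angles; "qd": joint speeds; "joint_torque": joint torques, N m; "tcp_pos": TCP position; "eef_rot": TCP orientation; "contact_force": force on the tool from outside, world axes, zero at the start; "moment": the same for the moment, N m; "gripper_width": finger opening in m; "gripper_force": force on a finger pad.
Only numpy, scipy, OpenCV 4.12 (cv2) and the standard library are available. Lean on these libraries where they do the work, as an engineer would, in place of code of your own. Each camera call takes 0.05 s, during which the arm holds its last target. There are 200 camera calls.

## Task

Stand the white pill jar, the white tablet bottle with the green cap, the brown dropper bottle and the amber bottle on the four round marks of the display stand in order of height: the tallest on the mark next to the red end stop, the shortest next to the white one. Each must stand upright, centred on its mark and released; knock nothing over and leave the brass weight on the table where it is.

Things in the scene. Friction and masses are not known exactly. Their poses are not given: they have to be found in the camera images.
- pill_jar: squat white plastic jar with a blue ribbed screw cap, the shortest of the four: 52 mm tall; body 48 mm across up to 25 mm height, straight cap 45 mm across from 32 to 52 mm; about 0.07 kg; stands upright on the table; origin at the centre of its underside, z up; round, so its yaw does not matter
- tablet_bottle: white plastic bottle with a green ribbed screw cap, second shortest: 78 mm tall; body 44 mm across up to 44 mm height, sloping shoulder, straight cap 36 mm across from 56 to 78 mm; about 0.1 kg; stands upright on the table; origin at the centre of its underside, z up; round, so its yaw does not matter
- dropper_bottle: small brown dropper bottle with a black rubber bulb, second tallest: 102 mm tall; body 32 to 34 mm across up to about 60 mm height, hard collar 24 mm across from 62 to 77 mm, thin bulb 13 mm across above it; about 0.09 kg; stands upright on the table; origin at the centre of its underside, z up; round, so its yaw does not matter
- amber_bottle: amber (brown glass) bottle with a white ribbed screw cap, the tallest: 130 mm tall; body 50 mm across up to 89 mm height, sloping shoulder, straight cap 32 mm across from 106 to 130 mm; about 0.18 kg; stands upright on the table; origin at the centre of its underside, z up; round, so its yaw does not matter
- mark_1: one of four identical round standing marks (flat printed white disc with a blue rim, 62 mm across, no height to feel) in a straight row, 75 mm apart, on a grey strip on the display stand; origin at the disc's centre on the strip's top, 71 mm above the table; its number says nothing about its place in the row. Strip: 345 x 80 x 6 mm, runs roughly left to right
- mark_2: one of four identical round standing marks (flat printed white disc with a blue rim, 62 mm across, no height to feel) in a straight row, 75 mm apart, on a grey strip on the display stand; origin at the disc's centre on the strip's top, 71 mm above the table; its number says nothing about its place in the row. Stand: white top 65 mm above the table, 335 mm deep, 370 mm wide, right of the scale
- mark_3: one of four identical round standing marks (flat printed white disc with a blue rim, 62 mm across, no height to feel) in a straight row, 75 mm apart, on a grey strip on the display stand; origin at the disc's centre on the strip's top, 71 mm above the table; its number says nothing about its place in the row. Along the stand's far side stand fixed things, the tallest a mortar up to 149 mm above the table
- mark_4: one of four identical round standing marks (flat printed white disc with a blue rim, 62 mm across, no height to feel) in a straight row, 75 mm apart, on a grey strip on the display stand; origin at the disc's centre on the strip's top, 71 mm above the table; its number says nothing about its place in the row
- red_stop: red end stop fixed on the grey strip across one end of the row of marks, 80 x 18 x 22 mm (its top 93 mm above the table); origin at the centre of its underside, 71 mm above the table, in line with the marks and 50 mm from the centre of the nearest one. A white stop of the same shape stands at the other end; either end may be the red one.
- brass_weight: brass balance weight with a knob, 28 mm across and 38 mm tall, loose, standing among the bottles: not to be moved; origin at the centre of its underside

How it is judged:
By the outcome, as a careful person would: the job done as asked, in the order asked, and still so for the second after the job is handed in, with the robot touching nothing.
It also fails if it takes over 99 s, if anything falls off the work surface, if the arm or the gripper's body presses on something with over 40 N, if the wrist force passes 120 N, or if a joint passes its speed limit or range.

## Working session

There is one attempt and no reset: what is moved stays moved. The work goes in short steps, Python scripts to look and compute and a tool call to move; the robot and the scene stay as the last step left them, time stands still between calls to the robot, and variables do not carry over. Pictures are saved under pics/ and viewed, at most 14 in all, crops included, and the job is handed in when it is done.

Besides the shell and the picture viewer there is one more tool, called after "Request:" by a JSON object that holds its "method" and its "body", one argument or row to a line. move_arm: Moves the arm, as the interface text tells. Its arguments: {"type":"object","properties":{"targets":{"type":"array","items":{"type":"array"}},"jaw":{"type":"number"},"squeeze":{"type":"number"}},"required":["targets"]}

```bash
ls; mkdir -p pics; cat > h.py <<'E'
import numpy as np, cv2
from scipy.spatial.transform import Rotation as R
from plant import r, viewer, recognise, outline_of, pinpoint
def ray(c,row,col):
    p=cv2.undistortPoints(np.array([[[col,row]]],float),np.array(c["intrinsics"]),np.array(c["D"],float))[0,0]
    T=np.linalg.inv(np.array(c["camera_from_world"])); d=T[:3,:3]@np.array([p[0],-p[1],-1]); return T[:3,3],d
def at(c,row,col,z):
    o,d=ray(c,row,col); return (o+d*(z-o[2])/d[2])
def proj(c,P):
    T=np.array(c["camera_from_world"]); q=T[:3,:3]@np.array(P,float)+T[:3,3]
    return cv2.projectPoints(np.array([[q[0],-q[1],-q[2]]]),np.zeros(3),np.zeros(3),np.array(c["intrinsics"]),np.array(c["D"],float))[0][0,0]
E
python3 - <<'E'
from h import *
s=r.get_state(); print(s["time_s"],s["tcp_pos"],s["eef_rot"],r.grip_point_offset)
for n in ["top","side"]:
    c=viewer.capture(n); cv2.imwrite(f"pics/{n}0.png",c["image"])
    print(n,np.linalg.inv(c["camera_from_world"])[:3,3].round(3))
    for l,z in [("pill_jar",0),("tablet_bottle",0),("dropper_bottle",0),("amber_bottle",0),("brass_weight",0),("mark_1",.071),("red_stop",.071)]:
        for d in pinpoint(l,n)[:5]: print(l,round(d["score"],2),np.round(d["location"],1),at(c,*d["location"],z).round(4))
E
```

```text
pics
0.0 [ 0.20560162 -0.64239495  0.22562454] [ 1.79904369e+02 -6.39059328e-03 -1.62255654e+02] -0.0188
top [ 0.293 -0.081  1.514]
pill_jar 0.73 [184.5 282.4] [0.5172 0.0758 0.    ]
tablet_bottle 0.77 [215.1 262.9] [0.4226 0.1363 0.    ]
tablet_bottle 0.58 [193.5 368.1] [ 0.485  -0.1899  0.    ]
dropper_bottle 0.7 [214.1 214.3] [0.4278 0.2874 0.    ]
amber_bottle 0.59 [191.3 231.6] [0.4983 0.2343 0.    ]
brass_weight 0.44 [205.7 320. ] [ 0.4492 -0.0405  0.    ]
mark_1 0.87 [195. 369.] [ 0.4715 -0.1873  0.071 ]
mark_1 0.8 [193.  444.3] [ 0.4741 -0.4096  0.071 ]
mark_1 0.77 [194.3 396. ] [ 0.4724 -0.267   0.071 ]
mark_1 0.68 [192.5 420. ] [ 0.4767 -0.3379  0.071 ]
red_stop 0.63 [191.8 354. ] [ 0.4817 -0.1433  0.071 ]
side [0.187 0.977 0.52 ]
pill_jar 0.72 [247.1 298.9] [0.5137 0.0643 0.    ]
tablet_bottle 0.69 [266.7 321.1] [0.4299 0.1419 0.    ]
dropper_bottle 0.91 [301.9 302. ] [0.4275 0.29   0.    ]
dropper_bottle 0.62 [171.2 350.7] [ 0.5283 -0.6132  0.    ]
amber_bottle 0.87 [278.5 280.9] [0.5028 0.2193 0.    ]
brass_weight 0.69 [231.7 330.6] [ 0.4586 -0.0492  0.    ]
brass_weight 0.49 [171.  351.8] [ 0.5246 -0.6172  0.    ]
mark_1 0.63 [169.8 354. ] [ 0.4742 -0.4158  0.071 ]
mark_1 0.5 [172.5 349.4] [ 0.4828 -0.3803  0.071 ]
mark_1 0.45 [186.2 342.3] [ 0.4727 -0.236   0.071 ]
mark_1 0.41 [193.  335.9] [ 0.4767 -0.1709  0.071 ]
red_stop 0.5 [196.6 334.3] [ 0.4736 -0.1403  0.071 ]
```

View pics/top0.png

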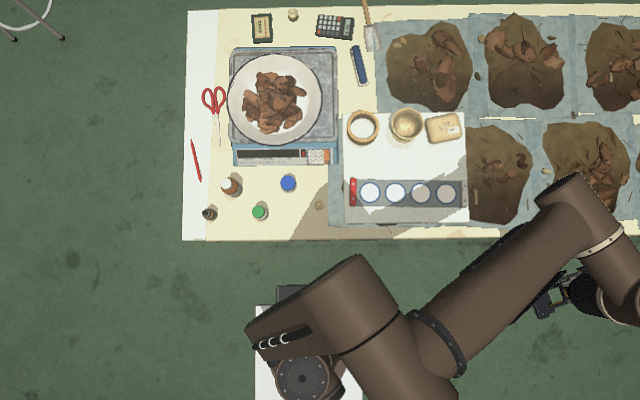

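View pics/side0.png

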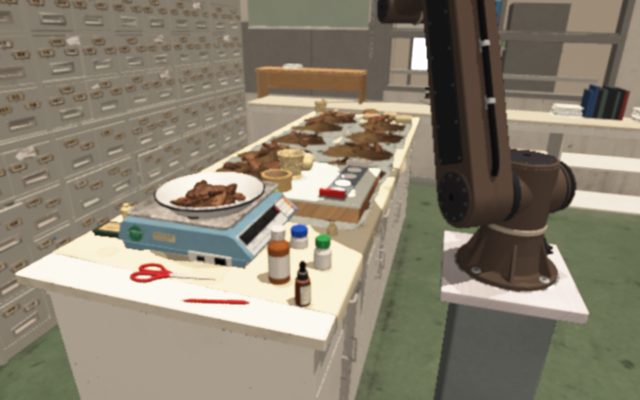

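```bash
cat >> h.py <<'E'
def go(p,yaw,s=None):
    s=s or r.get_state(); p0=np.array(s["tcp_pos"]); R0=R.from_euler("xyz",s["eef_rot"],degrees=True)
    Rt=R.from_euler("xyz",[180,0,yaw],degrees=True)
    return "cm",(R0.inv().apply(np.array(p)-p0)*100).round(2).tolist(),"rad",(R0.inv()*Rt).as_rotvec().round(3).tolist()
E
python3 - <<'E'
from h import *
print(go([.40,-.30,.38],-180))
E
```

```text
('cm', [-28.95, 26.73, -15.34], 'rad', [-0.0, 0.0, 0.31])
```

Request:
{"method": "move_arm", "body": {
  "targets": [
    [[-4, 3, -8], [0, 0, 0.1]],
    [[-9, 7, -12], [0, 0, 0.2]],
    [[-14, 12, -15.3], [0, 0, 0.31]],
    [[-19, 17, -15.3], [0, 0, 0.31]],
    [[-23, 21.5, -15.3], [0, 0, 0.31]]
  ],
  "jaw": 8
}}

```text
time_s: 1.42
tcp_pos: [0.335, -0.418, 0.3739]
eef_rot: [-179.9, 0.1, 180.0]
contact_force: [1.4, -0.0, 0.3]
gripper_width: 0.0799
gripper_force: 0.0
```

Request:
{"method": "move_arm", "body": {
  "targets": [
    [[-4, 6, 0], [0, 0, 0]],
    [[-4, 6, 0], [0, 0, 0]],
    [[-4, 6, 0], [0, 0, 0]]
  ]
}}

```text
time_s: 1.8
tcp_pos: [0.3745, -0.359, 0.373]
eef_rot: [-180.0, 0.0, -179.9]
contact_force: [-1.0, -0.8, 0.0]
gripper_width: 0.0801
gripper_force: 0.0
```

```bash
python3 - <<'E'
from h import *
s=r.get_state(); print(s["time_s"],s["tcp_pos"],s["eef_rot"],s["joints"])
c=viewer.capture("wrist"); cv2.imwrite("pics/w1.png",c["image"])
print(np.linalg.inv(c["camera_from_world"]).round(3))
for l,z in [("mark_1",.071),("red_stop",.071),("brass_weight",0)]:
    for d in pinpoint(l,"wrist")[:5]: print(l,round(d["score"],2),np.round(d["location"],1),at(c,*d["location"],z).round(4))
print(go([.42,.15,.38],-180))
E
```

```text
1.8 [ 0.37445873 -0.35904678  0.37301139] [-1.79984237e+02  1.70424812e-02 -1.79903354e+02] [-2.20920153e+01  1.98651440e+00 -4.08233671e+00  8.20602235e-03
 -8.39094154e+01 -6.78122099e+01]
[[-0.002 -0.954 -0.3    0.293]
 [ 1.    -0.002  0.    -0.36 ]
 [-0.001 -0.3    0.954  0.531]
 [ 0.     0.     0.     1.   ]]
mark_1 0.94 [222.6 329.2] [ 0.4768 -0.342   0.071 ]
mark_1 0.72 [223.3 380.7] [ 0.4778 -0.2674  0.071 ]
mark_1 0.71 [196.2 508.4] [ 0.4362 -0.084   0.071 ]
mark_1 0.64 [227.2 433.3] [ 0.484  -0.1896  0.071 ]
mark_1 0.63 [218.9 273.9] [ 0.4714 -0.4217  0.071 ]
red_stop 0.6 [224.6 468.7] [ 0.48  -0.137  0.071]
brass_weight 0.88 [195.8 508.8] [ 0.4576 -0.0409  0.    ]
('cm', [-4.55, 51.06, -0.75], 'rad', [0.0, -0.001, -0.002])
```

View pics/w1.png

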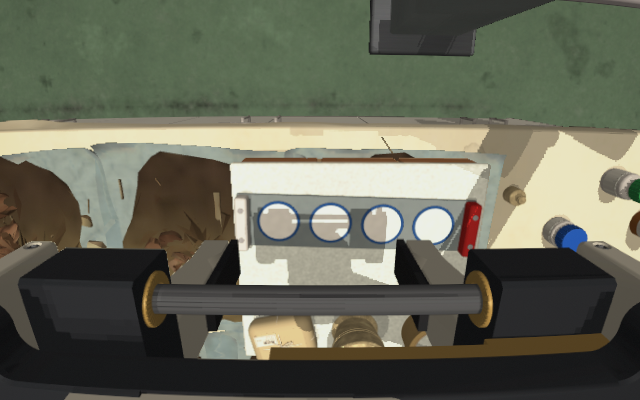

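```bash
cat >> h.py <<'E'
def marks(c):
    hsv=cv2.cvtColor(c["image"],cv2.COLOR_BGR2HSV); m=cv2.inRange(hsv,(100,80,40),(125,255,255))
    out=[]
    for k in cv2.findContours(m,cv2.RETR_EXTERNAL,cv2.CHAIN_APPROX_NONE)[0]:
        if len(k)<60: continue
        k=cv2.convexHull(k)
        P=np.array([at(c,p[0][1],p[0][0],.071)[:2] for p in k]).astype(np.float32)
        ctr,rad=cv2.minEnclosingCircle(P)
        out.append((np.round(ctr,4),round(rad,4),k.reshape(-1,2).mean(0).round(0)))
    return out
E
python3 - <<'E'
from h import *
c=viewer.capture("wrist")
for m in marks(c): print(m)
E
```

```text
(array([0.5018, 0.0301]), 0.0274, array([571., 235.]))
(array([ 0.4819, -0.1903]), 0.0313, array([436., 224.]))
(array([ 0.4793, -0.2654]), 0.0311, array([382., 226.]))
(array([ 0.477 , -0.3406]), 0.031, array([330., 223.]))
(array([ 0.4749, -0.4155]), 0.031, array([280., 222.]))
```

Request:
{"method": "move_arm", "body": {
  "targets": [
    [[-1, 6, 0], [0, 0, 0]],
    [[-2, 12, 0], [0, 0, 0]],
    [[-3, 18, 0], [0, 0, 0]],
    [[-4, 24, 0], [0, 0, 0]],
    [[-4, 30, 0], [0, 0, 0]]
  ]
}}

```text
time_s: 2.68
tcp_pos: [0.4144, -0.0584, 0.3727]
eef_rot: [-180.0, -0.0, 179.9]
contact_force: [1.0, 0.1, 1.0]
gripper_width: 0.0801
gripper_force: 0.0
```

Request:
{"method": "move_arm", "body": {
  "targets": [
    [[0, 6, 0], [0, 0, 0]],
    [[0, 12, 0], [0, 0, 0]],
    [[0, 18, 0], [0, 0, 0]],
    [[0, 21, 0], [0, 0, 0]],
    [[0, 21, 0], [0, 0, 0]]
  ]
}}

```text
time_s: 3.3
tcp_pos: [0.4145, 0.1517, 0.3722]
eef_rot: [-179.9, -0.1, -179.9]
contact_force: [0.4, -0.5, -0.2]
gripper_width: 0.0799
gripper_force: 0.0
```

```bash
python3 - <<'E'
from h import *
s=r.get_state(); print(s["time_s"],s["tcp_pos"],s["eef_rot"])
c=viewer.capture("wrist"); cv2.imwrite("pics/w2.png",c["image"])
for l in ["pill_jar","tablet_bottle","dropper_bottle","amber_bottle","brass_weight"]:
    for d in pinpoint(l,"wrist")[:2]: print(l,round(d["score"],2),np.round(d["location"],1),at(c,*d["location"],0).round(4))
E
```

```text
3.3 [0.41454722 0.15170751 0.37220553] [-1.79947750e+02 -5.46418790e-02 -1.79930693e+02]
pill_jar 0.71 [205.2 257.6] [0.5141 0.0534 0.    ]
tablet_bottle 0.78 [152.7 307. ] [0.4273 0.135  0.    ]
tablet_bottle 0.42 [196.6  36.5] [ 0.5001 -0.3312  0.    ]
dropper_bottle 0.85 [153.9 408.5] [0.4285 0.2943 0.    ]
amber_bottle 0.96 [199.5 361.3] [0.5039 0.2229 0.    ]
brass_weight 0.9 [172.7 197.7] [ 0.4594 -0.0405  0.    ]
```

View pics/w2.png

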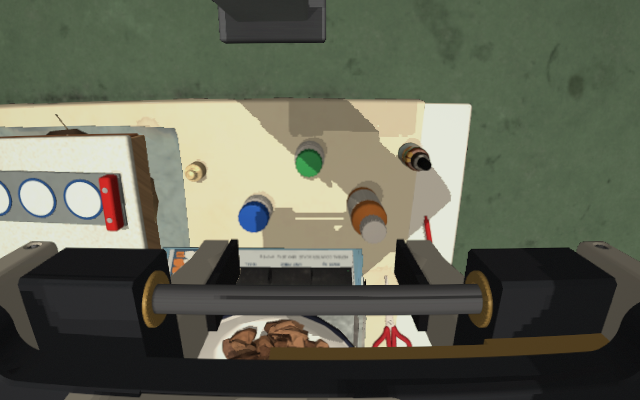

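```bash
cat >> h.py <<'E'
from scipy.optimize import least_squares
PROF={"pill_jar":[(0,24),(25,24),(32,22.5),(52,22.5)],"tablet_bottle":[(0,22),(44,22),(56,18),(78,18)],
"dropper_bottle":[(0,17),(60,16.5),(62,12),(77,12),(80,6.5),(102,6.5)],"amber_bottle":[(0,25),(89,25),(106,16),(130,16)]}
def shape(c,n,xy,z0):
    a=np.linspace(0,2*np.pi,24,endpoint=False); m=np.zeros((400,640),np.uint8)
    P=[cv2.convexHull(np.array([proj(c,[xy[0]+q*.001*np.cos(t),xy[1]+q*.001*np.sin(t),z0+h*.001]) for h,q in pr for t in a],np.float32))
       for pr in zip(PROF[n][:-1],PROF[n][1:])]
    for k in P: cv2.fillPoly(m,[np.round(k*16).astype(np.int32)],1,shift=4)
    return m
def locate(c,cam,n,xy0,z0=0.):
    ds=outline_of(n,cam)
    if not ds: return None
    p0=proj(c,[xy0[0],xy0[1],z0+.04]); d=min(ds,key=lambda d:np.hypot(*(np.argwhere(d["mask"]).mean(0)[::-1]-p0)))
    M=cv2.GaussianBlur(d["mask"].astype(np.float32),(0,0),2)
    f=lambda x:(cv2.GaussianBlur(shape(c,n,x,z0).astype(np.float32),(0,0),2)-M).ravel()
    s=least_squares(f,xy0,diff_step=.004,x_scale=.01)
    m=shape(c,n,s.x,z0)>0; iou=(m&d["mask"]).sum()/(m|d["mask"]).sum()
    return s.x.round(4),round(d["score"],2),round(iou,3)
E
python3 - <<'E'
from h import *
G={"pill_jar":(.515,.055),"tablet_bottle":(.427,.136),"dropper_bottle":(.428,.293),"amber_bottle":(.504,.223)}
c=viewer.capture("wrist")
for n in G: print(n,locate(c,"wrist",n,G[n]))
c=viewer.capture("top")
for n in G: print(n,locate(c,"top",n,G[n]))
print(go([.515,.055,.15],180))
E
```

```text
pill_jar (array([0.5185, 0.0556]), 0.62, np.float64(0.879))
tablet_bottle (array([0.4293, 0.1385]), 0.86, np.float64(0.88))
dropper_bottle (array([0.4271, 0.2927]), 0.75, np.float64(0.863))
amber_bottle (array([0.506 , 0.2234]), 0.73, np.float64(0.946))
pill_jar (array([0.5159, 0.0553]), 0.56, np.float64(0.932))
tablet_bottle None
dropper_bottle None
amber_bottle None
('cm', [-10.07, -9.55, 22.28], 'rad', [0.0, 0.0, -0.0])
```

Request:
{"method": "move_arm", "body": {
  "targets": [
    [[-3.5, -3.2, 3], [0, 0, 0]],
    [[-7, -6.4, 6.5], [0, 0, 0]],
    [[-10.2, -9.6, 10], [0, 0, 0]],
    [[-10.2, -9.6, 16], [0, 0, 0]],
    [[-10.2, -9.6, 22], [0, 0, 0]]
  ]
}}

```text
time_s: 4.72
tcp_pos: [0.5166, 0.0539, 0.1511]
eef_rot: [180.0, 0.0, 179.9]
contact_force: [-0.1, 0.4, -0.7]
gripper_width: 0.0802
gripper_force: 0.0
```

Request:
{"method": "move_arm", "body": {
  "targets": [
    [[0, 0, 3], [0, 0, 0]],
    [[0, 0, 3], [0, 0, 0]],
    [[0, 0, 3], [0, 0, 0]]
  ]
}}

```text
time_s: 5.1
tcp_pos: [0.5173, 0.055, 0.1242]
eef_rot: [180.0, 0.1, -180.0]
contact_force: [0.2, -0.2, 1.2]
gripper_width: 0.0801
gripper_force: 0.0
```

```bash
python3 - <<'E'
from h import *
c=viewer.capture("wrist"); cv2.imwrite("pics/w3.png",c["image"])
print(locate(c,"wrist","pill_jar",(.517,.0555)))
print(go([.5175,.0555,.032],180))
E
```

```text
(array([0.5181, 0.0546]), 0.89, np.float64(0.941))
('cm', [0.02, 0.03, 9.26], 'rad', [0.001, 0.003, 0.0])
```

View pics/w3.png

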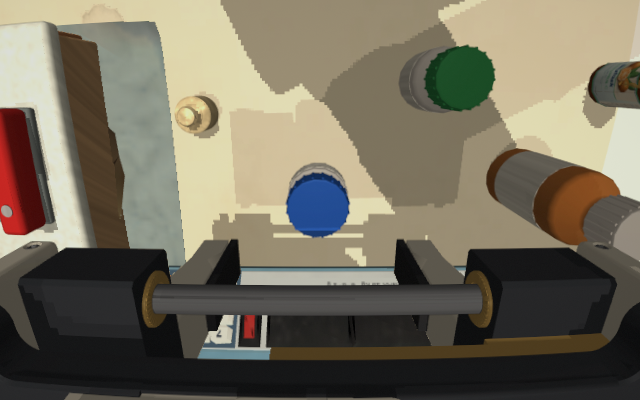

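Request:
{"method": "move_arm", "body": {
  "targets": [
    [[-0.1, 0, 3.5], [0, 0, 0]],
    [[-0.1, 0, 7], [0, 0, 0]],
    [[-0.1, 0, 9.2], [0, 0, 0]],
    [[-0.1, 0, 9.2], [0, 0, 0]]
  ]
}}

```text
time_s: 5.7
tcp_pos: [0.5171, 0.0545, 0.0306]
eef_rot: [-180.0, -0.1, 180.0]
contact_force: [-0.2, 0.1, -0.3]
gripper_width: 0.0803
gripper_force: 0.0
```

Request:
{"method": "move_arm", "body": {
  "targets": [
    [[0, 0, 0], [0, 0, 0]],
    [[0, 0, 0], [0, 0, 0]],
    [[0, 0, 0], [0, 0, 0]],
    [[0, 0, 0], [0, 0, 0]],
    [[0, 0, 0], [0, 0, 0]]
  ],
  "jaw": 3.5,
  "squeeze": 20
}}

```text
time_s: 6.32
tcp_pos: [0.5175, 0.0546, 0.0312]
eef_rot: [180.0, 0.0, 180.0]
contact_force: [-1.9, 0.8, 5.4]
gripper_width: 0.0448
gripper_force: 20.0
```

Request:
{"method": "move_arm", "body": {
  "targets": [
    [[0, 0, -4], [0, 0, 0]],
    [[0, 0, -9], [0, 0, 0]],
    [[0.5, -4, -14], [0, 0, 0]],
    [[1, -10, -15], [0, 0, 0]],
    [[1.5, -16, -15], [0, 0, 0]]
  ]
}}

```text
time_s: 6.95
tcp_pos: [0.5026, -0.1067, 0.1824]
eef_rot: [180.0, 0.2, -179.9]
contact_force: [1.2, 0.1, -1.3]
gripper_width: 0.0446
gripper_force: 20.0
```

Request:
{"method": "move_arm", "body": {
  "targets": [
    [[0.5, -6, 0], [0, 0, -0.18]],
    [[1, -12, 0], [0, 0, -0.36]],
    [[1.7, -18, 0], [0, 0, -0.54]],
    [[2.4, -24, 0], [0, 0, -0.72]],
    [[2.8, -30, 0], [0, 0, -0.9]]
  ]
}}

```text
time_s: 7.58
tcp_pos: [0.4757, -0.3853, 0.1806]
eef_rot: [180.0, 0.0, -131.6]
contact_force: [0.9, 0.9, -0.8]
gripper_width: 0.0442
gripper_force: 20.0
```

```bash
python3 - <<'E'
from h import *
s=r.get_state();print(s["joints"])
print(go([.4749,-.4155,.17],270))
E
```

```text
[-2.07555684e+01  1.65819736e+01 -1.12883691e+01 -1.18306239e-02
 -6.21510616e+01 -2.08262355e+01]
('cm', [2.31, -1.95, 1.06], 'rad', [0.0, 0.0, -0.726])
```

Request:
{"method": "move_arm", "body": {
  "targets": [
    [[0, 0, 0], [0, 0, -0.18]],
    [[0, 0, 0], [0, 0, -0.36]],
    [[0, 0, 0], [0, 0, -0.54]],
    [[0, 0, 0], [0, 0, -0.67]],
    [[0, 0, 0], [0, 0, -0.67]]
  ]
}}

```text
time_s: 8.2
tcp_pos: [0.476, -0.3835, 0.1804]
eef_rot: [180.0, 0.0, -93.6]
contact_force: [0.7, 0.5, -1.1]
gripper_width: 0.0444
gripper_force: 20.0
```

```bash
python3 - <<'E'
from h import *
c=viewer.capture("wrist"); cv2.imwrite("pics/w4.png",c["image"])
s=r.get_state();print(s["joints"],s["tcp_pos"],s["eef_rot"])
for m in marks(c): print(m)
print(go([.4749,-.4155,.112],270))
E
```

```text
[-2.05766534e+01  1.65233140e+01 -1.13853588e+01 -8.23262217e-03
 -6.21283047e+01  1.68757083e+01] [ 0.47609348 -0.38354925  0.18049683] [ 1.79966727e+02  1.76963312e-02 -9.37048012e+01]
(array([ 0.479 , -0.2637]), 0.0309, array([322., 329.]))
(array([ 0.4803, -0.3195]), 0.0463, array([312., 251.]))
(array([ 0.4745, -0.4153]), 0.0311, array([318., 157.]))
('cm', [3.2, -0.09, 6.85], 'rad', [0.001, 0.0, -0.065])
```

View pics/w4.png

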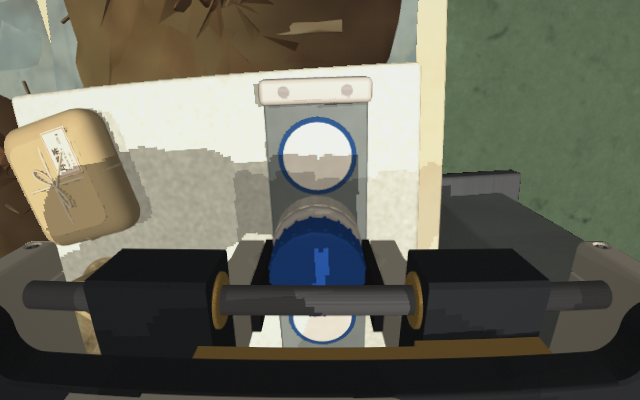

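Request:
{"method": "move_arm", "body": {
  "targets": [
    [[1.5, 0, 0], [0, 0, -0.065]],
    [[3.2, -0.1, 2], [0, 0, -0.065]],
    [[3.2, -0.1, 5], [0, 0, -0.065]],
    [[3.2, -0.1, 6.5], [0, 0, -0.065]],
    [[3.2, -0.1, 6.5], [0, 0, -0.065]]
  ]
}}

```text
time_s: 8.88
tcp_pos: [0.4743, -0.4154, 0.114]
eef_rot: [179.8, 0.1, -89.9]
contact_force: [0.3, 0.2, 0.2]
gripper_width: 0.0448
gripper_force: 20.0
```

```bash
python3 - <<'E'
from h import *
c=viewer.capture("wrist")
s=r.get_state();print(s["tcp_pos"])
print(locate(c,"wrist","pill_jar",s["tcp_pos"][:2],s["tcp_pos"][2]-.0312))
print(go([.4747,-.4154,.103],270))
E
```

```text
[ 0.47516104 -0.41575837  0.1154037 ]
(array([ 0.4753, -0.4198]), 0.6, np.float64(0.722))
('cm', [-0.06, 0.1, 1.33], 'rad', [-0.0, -0.001, 0.003])
```

Request:
{"method": "move_arm", "body": {
  "targets": [
    [[0, 0, 0.8], [0, 0, 0]],
    [[0, 0, 1.2], [0, 0, 0]],
    [[0, 0, 1.2], [0, 0, 0]]
  ]
}}

```text
time_s: 9.35
tcp_pos: [0.4752, -0.4155, 0.1036]
eef_rot: [180.0, 0.0, -89.8]
contact_force: [-0.8, 0.2, -0.1]
gripper_width: 0.0449
gripper_force: 20.0
```

Request:
{"method": "move_arm", "body": {
  "targets": [
    [[0, 0, 0.12], [0, 0, 0]],
    [[0, 0, 0.12], [0, 0, 0]]
  ]
}}

```text
time_s: 9.6
tcp_pos: [0.4754, -0.4157, 0.1027]
eef_rot: [-180.0, -0.0, -89.8]
contact_force: [-0.6, -0.8, -1.2]
gripper_width: 0.0444
gripper_force: 20.0
```

Request:
{"method": "move_arm", "body": {
  "targets": [
    [[0, 0, 0], [0, 0, 0]],
    [[0, 0, 0], [0, 0, 0]],
    [[0, 0, 0], [0, 0, 0]],
    [[0, 0, 0], [0, 0, 0]],
    [[0, 0, -1], [0, 0, 0]]
  ],
  "jaw": 8
}}

```text
time_s: 10.22
tcp_pos: [0.4748, -0.4154, 0.1123]
eef_rot: [179.9, 0.0, -89.8]
contact_force: [0.5, -1.0, -0.0]
gripper_width: 0.0796
gripper_force: 0.0
```

Request:
{"method": "move_arm", "body": {
  "targets": [
    [[0, 0, -6], [0, 0, 0]],
    [[0, 0, -12], [0, 0, 0]],
    [[0, 0, -15], [0, 0, 0]],
    [[0, 0, -15], [0, 0, 0.18]],
    [[0, 0, -15], [0, 0, 0.36]]
  ]
}}

```text
time_s: 10.85
tcp_pos: [0.4754, -0.4157, 0.2642]
eef_rot: [-179.9, -0.0, -110.8]
contact_force: [0.3, 0.8, -0.7]
gripper_width: 0.0798
gripper_force: 0.0
```

```bash
python3 - <<'E'
from h import *
c=viewer.capture("wrist"); cv2.imwrite("pics/w5.png",c["image"])
s=r.get_state();print(s["tcp_pos"])
print(locate(c,"wrist","pill_jar",(.4747,-.4154),.071))
print(go([.4293,.138,.25],180))
E
```

```text
[ 0.47529696 -0.41566489  0.26383824]
(array([ 0.4761, -0.4166]), 0.88, np.float64(0.931))
('cm', [-50.23, 23.75, 1.33], 'rad', [-0.001, 0.0, 1.212])
```

View pics/w5.png

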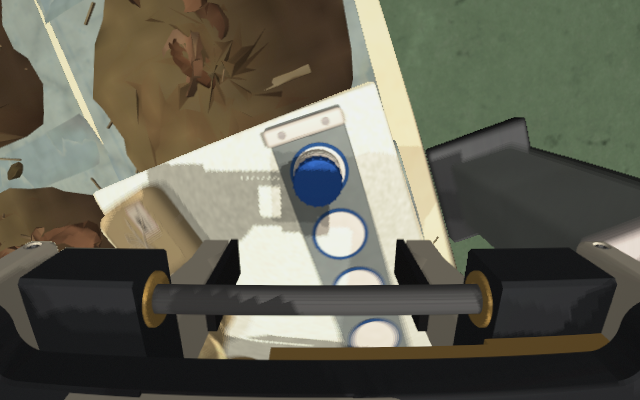

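Request:
{"method": "move_arm", "body": {
  "targets": [
    [[-5.5, 2.6, 0], [0, 0, 0.18]],
    [[-11, 5.2, 0], [0, 0, 0.36]],
    [[-16.5, 7.8, 0], [0, 0, 0.54]],
    [[-22, 10.4, 0], [0, 0, 0.72]],
    [[-27.5, 13, 0], [0, 0, 0.9]]
  ]
}}

```text
time_s: 11.58
tcp_pos: [0.4519, -0.1337, 0.2634]
eef_rot: [-180.0, 0.1, -158.4]
contact_force: [1.0, 1.1, 0.1]
gripper_width: 0.08
gripper_force: 0.0
```

Request:
{"method": "move_arm", "body": {
  "targets": [
    [[0, 0, 0], [0, 0, 0.18]],
    [[0, 0, 0], [0, 0, 0.32]],
    [[0, 0, 0], [0, 0, 0.32]]
  ]
}}

```text
time_s: 11.95
tcp_pos: [0.4523, -0.135, 0.2632]
eef_rot: [-180.0, 0.0, -176.4]
contact_force: [-0.2, -0.7, -0.1]
gripper_width: 0.0797
gripper_force: 0.0
```

```bash
python3 - <<'E'
from h import *
s=r.get_state();print(s["tcp_pos"],s["eef_rot"])
print(go([.4293,.138,.17],180))
E
```

```text
[ 0.45232218 -0.13503858  0.26322741] [-1.79996165e+02  3.81951823e-02 -1.76403031e+02]
('cm', [0.59, 27.4, 9.32], 'rad', [-0.0, 0.001, 0.063])
```

Request:
{"method": "move_arm", "body": {
  "targets": [
    [[0.1, 6, 0], [0, 0, 0.06]],
    [[0.2, 12, 0], [0, 0, 0.06]],
    [[0.4, 18, 0], [0, 0, 0.06]],
    [[0.6, 24, 4], [0, 0, 0.06]],
    [[0.6, 27.4, 9.3], [0, 0, 0.06]]
  ]
}}

```text
time_s: 12.58
tcp_pos: [0.4316, 0.1352, 0.1781]
eef_rot: [179.8, 0.2, -179.7]
contact_force: [1.5, 1.0, -0.6]
gripper_width: 0.0803
gripper_force: 0.0
```

Request:
{"method": "move_arm", "body": {
  "targets": [
    [[0, 0, 0], [0, 0, 0]],
    [[0, 0, 0], [0, 0, 0]]
  ]
}}

```text
time_s: 12.82
tcp_pos: [0.4313, 0.1324, 0.178]
eef_rot: [-180.0, 0.0, -179.9]
contact_force: [-0.4, 0.2, -0.1]
gripper_width: 0.0802
gripper_force: 0.0
```

```bash
python3 - <<'E'
from h import *
c=viewer.capture("wrist")
s=r.get_state();print(s["tcp_pos"],s["eef_rot"])
for n,g in {"tablet_bottle":(.4293,.138),"amber_bottle":(.506,.223),"dropper_bottle":(.427,.293)}.items(): print(n,locate(c,"wrist",n,g))
print(go([.4293,.138,.057],180))
E
```

```text
[0.43160992 0.13229804 0.17847401] [1.79969511e+02 7.72318605e-02 1.79999757e+02]
tablet_bottle (array([0.4289, 0.1392]), 0.93, np.float64(0.941))
amber_bottle (array([0.506, 0.223]), 0.63, np.float64(0.183))
dropper_bottle (array([0.4259, 0.2925]), 0.88, np.float64(0.891))
('cm', [0.25, 0.57, 12.16], 'rad', [0.001, 0.002, -0.003])
```

Request:
{"method": "move_arm", "body": {
  "targets": [
    [[0.25, 0.6, 4], [0, 0, 0]],
    [[0.25, 0.6, 8], [0, 0, 0]],
    [[0.25, 0.6, 11], [0, 0, 0]],
    [[0.25, 0.6, 12.2], [0, 0, 0]],
    [[0.25, 0.6, 12.2], [0, 0, 0]]
  ]
}}

```text
time_s: 13.65
tcp_pos: [0.4286, 0.1382, 0.0555]
eef_rot: [-180.0, -0.0, 179.8]
contact_force: [-0.1, 0.9, -0.5]
gripper_width: 0.08
gripper_force: 0.0
```

Request:
{"method": "move_arm", "body": {
  "targets": [
    [[0, 0, 0], [0, 0, 0]],
    [[0, 0, 0], [0, 0, 0]],
    [[0, 0, 0], [0, 0, 0]],
    [[0, 0, 0], [0, 0, 0]],
    [[0, 0, 0], [0, 0, 0]]
  ],
  "jaw": 2.5,
  "squeeze": 20
}}

```text
time_s: 14.28
tcp_pos: [0.4284, 0.1386, 0.0555]
eef_rot: [180.0, 0.0, 179.9]
contact_force: [0.8, 1.1, -1.3]
gripper_width: 0.0358
gripper_force: 17.0
```

Request:
{"method": "move_arm", "body": {
  "targets": [
    [[0, 0, -5], [0, 0, 0]],
    [[0, 0, -10], [0, 0, 0]],
    [[-0.5, -3, -15], [0, 0, 0]],
    [[-1, -9, -16], [0, 0, 0]],
    [[-1.5, -15, -16], [0, 0, 0]]
  ]
}}

```text
time_s: 14.9
tcp_pos: [0.4434, -0.0125, 0.2168]
eef_rot: [179.9, 0.2, 180.0]
contact_force: [0.8, -0.1, -1.7]
gripper_width: 0.0357
gripper_force: 20.0
```

Request:
{"method": "move_arm", "body": {
  "targets": [
    [[-0.5, -6, 0], [0, 0, -0.18]],
    [[-1, -12, 0], [0, 0, -0.36]],
    [[-1.8, -18, 0], [0, 0, -0.54]],
    [[-2.5, -24, 0], [0, 0, -0.72]],
    [[-3.4, -30, 0], [0, 0, -0.9]]
  ]
}}

```text
time_s: 15.52
tcp_pos: [0.4716, -0.2739, 0.2154]
eef_rot: [180.0, 0.0, -134.6]
contact_force: [1.2, 1.1, 0.3]
gripper_width: 0.0354
gripper_force: 20.0
```

Request:
{"method": "move_arm", "body": {
  "targets": [
    [[0, 0, 0], [0, 0, -0.18]],
    [[0, 0, 0], [0, 0, -0.36]],
    [[0, 0, 0], [0, 0, -0.54]],
    [[0, 0, 0], [0, 0, -0.7]],
    [[0, 0, 0], [0, 0, -0.7]]
  ]
}}

```text
time_s: 16.15
tcp_pos: [0.4715, -0.2721, 0.2152]
eef_rot: [180.0, 0.0, -94.9]
contact_force: [-0.2, -0.3, -1.7]
gripper_width: 0.0355
gripper_force: 20.0
```

```bash
python3 - <<'E'
from h import *
s=r.get_state();print(s["tcp_pos"],s["eef_rot"])
print(go([.477,-.3405,.137],270))
E
```

```text
[ 0.47152785 -0.27212408  0.21518896] [ 1.79955800e+02  1.37183213e-02 -9.48687726e+01]
('cm', [6.77, -1.13, 7.82], 'rad', [0.001, 0.0, -0.085])
```

Request:
{"method": "move_arm", "body": {
  "targets": [
    [[4, -0.6, 0], [0, 0, -0.085]],
    [[6.8, -1.1, 2], [0, 0, -0.085]],
    [[6.8, -1.1, 5.5], [0, 0, -0.085]],
    [[6.8, -1.1, 7.8], [0, 0, -0.085]],
    [[6.8, -1.1, 7.8], [0, 0, -0.085]]
  ]
}}

```text
time_s: 16.77
tcp_pos: [0.4757, -0.3405, 0.1356]
eef_rot: [179.8, 0.1, -90.1]
contact_force: [-0.0, -0.5, -0.3]
gripper_width: 0.0358
gripper_force: 20.0
```

Request:
{"method": "move_arm", "body": {
  "targets": [
    [[0, 0, 0], [0, 0, 0]]
  ]
}}

```text
time_s: 16.9
tcp_pos: [0.4776, -0.3412, 0.1385]
eef_rot: [-180.0, -0.0, -90.0]
contact_force: [0.8, 0.4, -0.8]
gripper_width: 0.0354
gripper_force: 20.0
```

```bash
python3 - <<'E'
from h import *
c=viewer.capture("wrist"); cv2.imwrite("pics/w6.png",c["image"])
s=r.get_state();print(s["tcp_pos"],s["eef_rot"])
print(go([.477,-.3405,.1265],270))
E
```

```text
[ 0.47789447 -0.34114795  0.1388629 ] [-1.79904602e+02 -5.07020018e-02 -8.99731686e+01]
('cm', [-0.07, 0.09, 1.24], 'rad', [-0.002, -0.001, 0.0])
```

View pics/w6.png

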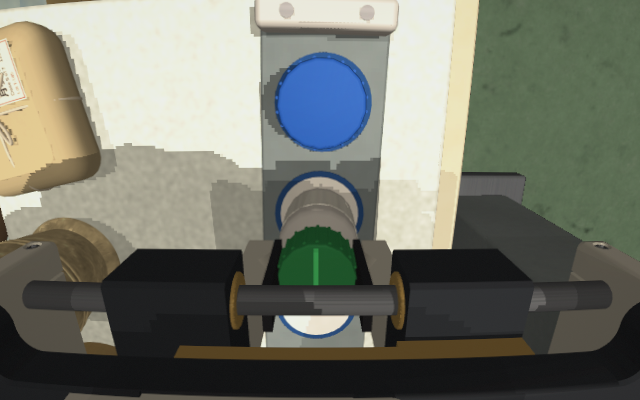

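Tablet bottle is held upright over its mark (318,205), jar standing at (324,102). Lower it.

Request:
{"method": "move_arm", "body": {
  "targets": [
    [[-0.05, 0.05, 0.8], [0, 0, 0]],
    [[-0.05, 0.05, 1.2], [0, 0, 0]],
    [[-0.05, 0.05, 1.25], [0, 0, 0]],
    [[-0.05, 0.05, 1.25], [0, 0, 0]]
  ]
}}

```text
time_s: 17.45
tcp_pos: [0.4762, -0.3406, 0.1262]
eef_rot: [180.0, -0.0, -89.9]
contact_force: [-3.3, 1.6, 8.0]
gripper_width: 0.0355
gripper_force: 20.0
```

Request:
{"method": "move_arm", "body": {
  "targets": [
    [[0, 0, 0], [0, 0, 0]],
    [[0, 0, 0], [0, 0, 0]],
    [[0, 0, 0], [0, 0, 0]],
    [[0, 0, 0], [0, 0, 0]],
    [[0, 0, -1], [0, 0, 0]]
  ],
  "jaw": 8
}}

```text
time_s: 18.08
tcp_pos: [0.476, -0.3402, 0.1346]
eef_rot: [179.9, 0.0, -89.9]
contact_force: [-0.3, 0.8, 0.2]
gripper_width: 0.078
gripper_force: 0.0
```

Request:
{"method": "move_arm", "body": {
  "targets": [
    [[0, 0, -6], [0, 0, 0]],
    [[0, 0, -12], [0, 0, 0]],
    [[0, 0, -14], [0, 0, 0]],
    [[0, 0, -14], [0, 0, 0]]
  ]
}}

```text
time_s: 18.58
tcp_pos: [0.4774, -0.3408, 0.278]
eef_rot: [-179.7, -0.1, -89.9]
contact_force: [0.4, 0.6, -1.1]
gripper_width: 0.0801
gripper_force: 0.0
```

```bash
python3 - <<'E'
from h import *
c=viewer.capture("wrist")
s=r.get_state();print(s["tcp_pos"],s["eef_rot"])
print(locate(c,"wrist","tablet_bottle",(.477,-.3405),.071),locate(c,"wrist","pill_jar",(.4747,-.4154),.071))
for m in marks(c): print(m)
print(go([.4265,.2925,.27],180))
E
```

```text
[ 0.47669116 -0.34036821  0.27609903] [-1.79891783e+02 -2.23912668e-02 -8.99306869e+01]
(array([ 0.4762, -0.341 ]), 0.69, np.float64(0.93)) (array([ 0.4759, -0.4169]), 0.65, np.float64(0.927))
(array([ 0.4809, -0.1978]), 0.0294, array([313., 275.]))
(array([ 0.4786, -0.2654]), 0.0309, array([318., 233.]))
(array([ 0.4765, -0.3405]), 0.0309, array([315., 162.]))
(array([ 0.4741, -0.4154]), 0.0311, array([323.,  95.]))
('cm', [-63.27, 4.88, 0.48], 'rad', [0.001, -0.0, 1.572])
```

Request:
{"method": "move_arm", "body": {
  "targets": [
    [[-6, 0.5, 0], [0, 0, 0.18]],
    [[-12, 1, 0], [0, 0, 0.36]],
    [[-18, 1.5, 0], [0, 0, 0.54]],
    [[-24, 2, 0], [0, 0, 0.72]],
    [[-30, 2.5, 0], [0, 0, 0.9]]
  ]
}}

```text
time_s: 19.35
tcp_pos: [0.4537, -0.0684, 0.2742]
eef_rot: [179.9, -0.1, -136.7]
contact_force: [0.9, 1.2, 0.2]
gripper_width: 0.0803
gripper_force: 0.0
```

Request:
{"method": "move_arm", "body": {
  "targets": [
    [[0, 0, 0], [0, 0, 0.18]],
    [[0, 0, 0], [0, 0, 0.36]],
    [[0, 0, 0], [0, 0, 0.54]],
    [[0, 0, 0], [0, 0, 0.72]],
    [[0, 0, 0], [0, 0, 0.9]]
  ]
}}

```text
time_s: 19.98
tcp_pos: [0.454, -0.07, 0.2739]
eef_rot: [-180.0, -0.1, 171.7]
contact_force: [0.3, -0.1, -0.6]
gripper_width: 0.0799
gripper_force: 0.0
```

Request:
{"method": "move_arm", "body": {
  "targets": [
    [[0, 0, 0], [0, 0, 0.13]],
    [[0, 0, 0], [0, 0, 0.13]]
  ]
}}

```text
time_s: 20.23
tcp_pos: [0.4541, -0.07, 0.2741]
eef_rot: [-179.9, -0.1, 164.7]
contact_force: [0.5, 0.4, 0.3]
gripper_width: 0.0799
gripper_force: 0.0
```

```bash
python3 - <<'E'
from h import *
s=r.get_state();print(s["tcp_pos"],s["eef_rot"])
print(go([.4265,.2925,.22],160))
E
```

```text
[ 0.45409699 -0.0700215   0.27414663] [-1.79944545e+02 -1.05634180e-01  1.64678776e+02]
('cm', [12.23, 34.24, 5.4], 'rad', [-0.001, -0.002, 0.082])
```

Request:
{"method": "move_arm", "body": {
  "targets": [
    [[2.1, 5.8, 0], [0, 0, 0.08]],
    [[4.2, 11.6, 0], [0, 0, 0.08]],
    [[6.3, 17.4, 0], [0, 0, 0.08]],
    [[8.4, 23.2, 0], [0, 0, 0.08]],
    [[10.5, 29, 0], [0, 0, 0.08]]
  ]
}}

```text
time_s: 20.85
tcp_pos: [0.4295, 0.2394, 0.2749]
eef_rot: [-180.0, -0.0, 160.3]
contact_force: [1.4, 0.6, 0.3]
gripper_width: 0.0797
gripper_force: 0.0
```

Request:
{"method": "move_arm", "body": {
  "targets": [
    [[1.8, 5.2, 4], [0, 0, 0]],
    [[1.8, 5.2, 5.4], [0, 0, 0]],
    [[1.8, 5.2, 5.4], [0, 0, 0]],
    [[1.8, 5.2, 5.4], [0, 0, 0]]
  ]
}}

```text
time_s: 21.35
tcp_pos: [0.4314, 0.2923, 0.2218]
eef_rot: [180.0, 0.0, 160.1]
contact_force: [-0.1, -0.4, 0.5]
gripper_width: 0.08
gripper_force: 0.0
```

```bash
python3 - <<'E'
from h import *
c=viewer.capture("wrist"); cv2.imwrite("pics/w7.png",c["image"])
s=r.get_state();print(s["tcp_pos"],s["eef_rot"])
for n,g in {"amber_bottle":(.506,.223),"dropper_bottle":(.4265,.2925)}.items(): print(n,locate(c,"wrist",n,g))
print(go([.4265,.2925,.115],160),go([.4265,.2925,.042],160))
E
```

```text
[0.43151495 0.29226812 0.22213692] [1.79934901e+02 3.91501387e-02 1.60075652e+02]
amber_bottle (array([0.5041, 0.2249]), 0.85, np.float64(0.666))
dropper_bottle (array([0.4262, 0.2925]), 0.76, np.float64(0.915))
('cm', [0.49, -0.17, 10.73], 'rad', [0.002, 0.001, 0.001]) ('cm', [0.49, -0.18, 18.03], 'rad', [0.002, 0.001, 0.001])
```

View pics/w7.png

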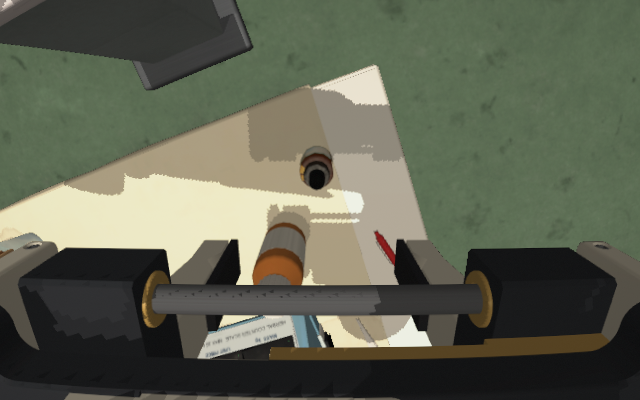

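Request:
{"method": "move_arm", "body": {
  "targets": [
    [[0.5, -0.15, 4], [0, 0, 0]],
    [[0.5, -0.15, 8], [0, 0, 0]],
    [[0.5, -0.15, 12], [0, 0, 0]],
    [[0.5, -0.15, 15], [0, 0, 0]],
    [[0.5, -0.15, 18], [0, 0, 0]]
  ]
}}

```text
time_s: 22.12
tcp_pos: [0.4264, 0.2929, 0.0411]
eef_rot: [179.9, 0.0, 160.0]
contact_force: [0.3, -0.6, -0.8]
gripper_width: 0.0802
gripper_force: 0.0
```

Request:
{"method": "move_arm", "body": {
  "targets": [
    [[0, 0, 0], [0, 0, 0]],
    [[0, 0, 0], [0, 0, 0]],
    [[0, 0, 0], [0, 0, 0]],
    [[0, 0, 0], [0, 0, 0]],
    [[0, 0, 0], [0, 0, 0]]
  ],
  "jaw": 1.8,
  "squeeze": 20
}}

```text
time_s: 22.75
tcp_pos: [0.426, 0.2931, 0.0417]
eef_rot: [179.9, 0.0, 160.0]
contact_force: [0.6, 0.5, -0.7]
gripper_width: 0.0355
gripper_force: 0.0
```

Request:
{"method": "move_arm", "body": {
  "targets": [
    [[0, 0, 0], [0, 0, 0]],
    [[0, 0, 0], [0, 0, 0]]
  ]
}}

```text
time_s: 23.0
tcp_pos: [0.4261, 0.2932, 0.0415]
eef_rot: [180.0, 0.0, 160.1]
contact_force: [-0.0, 0.3, 4.1]
gripper_width: 0.0318
gripper_force: 20.0
```

Request:
{"method": "move_arm", "body": {
  "targets": [
    [[0, 0, -5], [0, 0, 0]],
    [[0, 0, -10], [0, 0, 0]],
    [[0, 0, -15], [0, 0, 0]],
    [[-1.2, -2.7, -18], [0, 0, -0.1]],
    [[-3.6, -8, -18], [0, 0, -0.28]]
  ]
}}

```text
time_s: 23.62
tcp_pos: [0.4333, 0.2064, 0.2234]
eef_rot: [179.8, 0.2, 176.5]
contact_force: [1.9, -0.1, -1.6]
gripper_width: 0.0315
gripper_force: 20.0
```

```bash
python3 - <<'E'
from h import *
print(go([.477,-.255,.22],270))
E
```

```text
('cm', [-7.17, -45.79, 0.21], 'rad', [-0.0, 0.005, -1.632])
```

Request:
{"method": "move_arm", "body": {
  "targets": [
    [[-0.9, -6, 0], [0, 0, -0.18]],
    [[-1.8, -12, 0], [0, 0, -0.36]],
    [[-2.7, -18, 0], [0, 0, -0.54]],
    [[-3.6, -24, 0], [0, 0, -0.72]],
    [[-4.5, -30, 0], [0, 0, -0.9]]
  ]
}}

```text
time_s: 24.25
tcp_pos: [0.4545, -0.0658, 0.221]
eef_rot: [180.0, -0.0, -137.2]
contact_force: [0.7, 0.2, -1.4]
gripper_width: 0.0319
gripper_force: 20.0
```

Request:
{"method": "move_arm", "body": {
  "targets": [
    [[0, 0, 0], [0, 0, -0.18]],
    [[0, 0, 0], [0, 0, -0.36]],
    [[0, 0, 0], [0, 0, -0.54]],
    [[0, 0, 0], [0, 0, -0.7]],
    [[0, 0, 0], [0, 0, -0.7]]
  ]
}}

```text
time_s: 24.88
tcp_pos: [0.4547, -0.0642, 0.2208]
eef_rot: [179.9, -0.0, -97.5]
contact_force: [0.2, -0.8, -1.5]
gripper_width: 0.0317
gripper_force: 20.0
```

```bash
python3 - <<'E'
from h import *
s=r.get_state();print(s["tcp_pos"],s["eef_rot"])
print(go([.479,-.2654,.123],270))
E
```

```text
[ 0.45467461 -0.06419842  0.22076774] [ 1.79949317e+02 -4.61603181e-03 -9.75189325e+01]
('cm', [19.63, -5.05, 9.77], 'rad', [0.001, -0.0, -0.131])
```

Request:
{"method": "move_arm", "body": {
  "targets": [
    [[5.5, -1.4, 0], [0, 0, -0.13]],
    [[11, -2.8, 0], [0, 0, -0.13]],
    [[16, -4.1, 0], [0, 0, -0.13]],
    [[19.6, -5, 0], [0, 0, -0.13]],
    [[19.6, -5, 0], [0, 0, -0.13]]
  ]
}}

```text
time_s: 25.5
tcp_pos: [0.4789, -0.267, 0.2202]
eef_rot: [179.9, 0.0, -90.4]
contact_force: [-0.6, 0.6, -1.7]
gripper_width: 0.0319
gripper_force: 20.0
```

Request:
{"method": "move_arm", "body": {
  "targets": [
    [[0, 0, 0], [0, 0, 0]]
  ]
}}

```text
time_s: 25.62
tcp_pos: [0.4788, -0.2648, 0.2207]
eef_rot: [179.9, 0.0, -90.2]
contact_force: [-0.4, 0.6, -1.3]
gripper_width: 0.0316
gripper_force: 20.0
```

```bash
python3 - <<'E'
from h import *
s=r.get_state();print(s["tcp_pos"],s["eef_rot"])
print(go([.479,-.2654,.123],270))
E
```

```text
[ 0.47884163 -0.26481074  0.22067695] [ 1.79944837e+02  2.71876146e-02 -9.01718920e+01]
('cm', [0.06, -0.03, 9.77], 'rad', [0.001, 0.0, -0.003])
```

Request:
{"method": "move_arm", "body": {
  "targets": [
    [[0.06, 0, 4], [0, 0, 0]],
    [[0.06, 0, 7.5], [0, 0, 0]],
    [[0.06, 0, 9.7], [0, 0, 0]],
    [[0.06, 0, 9.7], [0, 0, 0]]
  ]
}}

```text
time_s: 26.12
tcp_pos: [0.4782, -0.2643, 0.1229]
eef_rot: [179.8, 0.0, -90.0]
contact_force: [-0.1, -0.6, -1.2]
gripper_width: 0.0321
gripper_force: 20.0
```

```bash
python3 - <<'E'
from h import *
c=viewer.capture("wrist"); cv2.imwrite("pics/w8.png",c["image"])
print(go([.479,-.2654,.1127],270))
E
```

```text
('cm', [0.06, 0.02, 1.16], 'rad', [0.001, -0.0, 0.001])
```

View pics/w8.png

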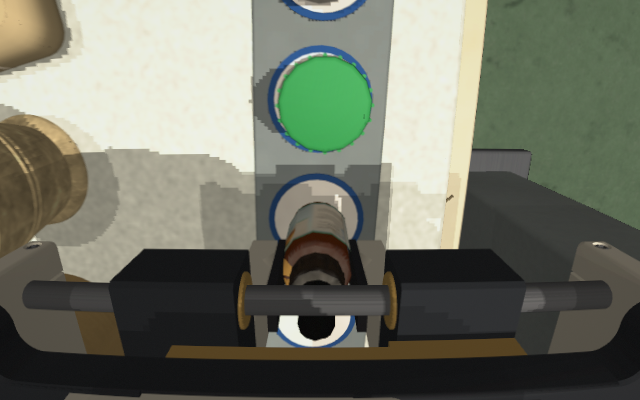

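Request:
{"method": "move_arm", "body": {
  "targets": [
    [[0.07, 0.03, 0.7], [0, 0, 0]],
    [[0.07, 0.03, 1.05], [0, 0, 0]],
    [[0.07, 0.03, 1.1], [0, 0, 0]],
    [[0.07, 0.03, 1.1], [0, 0, 0]]
  ]
}}

```text
time_s: 26.68
tcp_pos: [0.4791, -0.2664, 0.1134]
eef_rot: [-180.0, -0.0, -90.0]
contact_force: [0.2, -0.3, -0.6]
gripper_width: 0.0315
gripper_force: 20.0
```

Request:
{"method": "move_arm", "body": {
  "targets": [
    [[-0.05, 0, 0.07], [0, 0, 0]],
    [[-0.05, 0, 0.1], [0, 0, 0]],
    [[-0.05, 0, 0.1], [0, 0, 0]]
  ]
}}

```text
time_s: 27.05
tcp_pos: [0.4792, -0.2659, 0.1125]
eef_rot: [-180.0, -0.0, -90.0]
contact_force: [-0.7, 0.3, 2.9]
gripper_width: 0.0317
gripper_force: 20.0
```

Contact. Release and rise.

Request:
{"method": "move_arm", "body": {
  "targets": [
    [[0, 0, 0], [0, 0, 0]],
    [[0, 0, 0], [0, 0, 0]],
    [[0, 0, 0], [0, 0, 0]],
    [[0, 0, 0], [0, 0, 0]],
    [[0, 0, 0], [0, 0, 0]]
  ],
  "jaw": 8
}}

```text
time_s: 27.68
tcp_pos: [0.479, -0.2658, 0.1121]
eef_rot: [180.0, 0.0, -90.0]
contact_force: [-0.3, -0.1, -0.3]
gripper_width: 0.0755
gripper_force: 0.0
```

Request:
{"method": "move_arm", "body": {
  "targets": [
    [[0, 0, -4], [0, 0, 0]],
    [[0, 0, -9], [0, 0, 0]],
    [[0, 0, -14], [0, 0, 0]],
    [[0, 0, -17], [0, 0, 0]],
    [[0, 0, -17], [0, 0, 0]]
  ]
}}

```text
time_s: 28.3
tcp_pos: [0.4801, -0.2662, 0.285]
eef_rot: [-179.7, -0.1, -90.0]
contact_force: [-0.2, -0.1, -0.7]
gripper_width: 0.0799
gripper_force: 0.0
```

```bash
python3 - <<'E'
from h import *
c=viewer.capture("wrist")
s=r.get_state();print(s["tcp_pos"],s["eef_rot"])
print(locate(c,"wrist","dropper_bottle",(.479,-.2654),.071),locate(c,"wrist","tablet_bottle",(.477,-.3405),.071),locate(c,"wrist","pill_jar",(.4747,-.4154),.071))
print(go([.506,.2235,.285],180))
E
```

```text
[ 0.47932432 -0.26578493  0.28310307] [-1.79868643e+02 -9.93038551e-03 -8.99985230e+01]
(array([ 0.4798, -0.2674]), 0.97, np.float64(0.904)) (array([ 0.4764, -0.3417]), 0.87, np.float64(0.941)) (array([ 0.4757, -0.4181]), 0.87, np.float64(0.98))
('cm', [-48.91, -2.76, -0.37], 'rad', [0.002, -0.001, 1.571])
```

Request:
{"method": "move_arm", "body": {
  "targets": [
    [[-6, -0.3, 0], [0, 0, 0.18]],
    [[-12, -0.6, 0], [0, 0, 0.36]],
    [[-18, -1, 0], [0, 0, 0.54]],
    [[-24, -1.4, 0], [0, 0, 0.72]],
    [[-30, -1.7, 0], [0, 0, 0.9]]
  ]
}}

```text
time_s: 29.12
tcp_pos: [0.4945, 0.0077, 0.2812]
eef_rot: [180.0, -0.1, -137.0]
contact_force: [0.8, -0.2, -0.5]
gripper_width: 0.0799
gripper_force: 0.0
```

Request:
{"method": "move_arm", "body": {
  "targets": [
    [[0, 0, 0], [0, 0, 0.18]],
    [[0, 0, 0], [0, 0, 0.36]],
    [[0, 0, 0], [0, 0, 0.54]],
    [[0, 0, 0], [0, 0, 0.7]],
    [[0, 0, 0], [0, 0, 0.7]]
  ]
}}

```text
time_s: 29.75
tcp_pos: [0.4947, 0.006, 0.2812]
eef_rot: [-180.0, -0.1, -176.8]
contact_force: [0.4, -0.1, 0.1]
gripper_width: 0.0801
gripper_force: 0.0
```

```bash
python3 - <<'E'
from h import *
s=r.get_state();print(s["tcp_pos"],s["eef_rot"])
print(go([.506,.2235,.25],180))
E
```

```text
[0.49469849 0.00600914 0.28118567] [-1.79971646e+02 -9.91177497e-02 -1.76760807e+02]
('cm', [-2.36, 21.65, 3.1], 'rad', [-0.001, -0.002, 0.057])
```

Request:
{"method": "move_arm", "body": {
  "targets": [
    [[-0.6, 6, 0], [0, 0, 0.057]],
    [[-1.2, 12, 0], [0, 0, 0.057]],
    [[-1.9, 18, 1], [0, 0, 0.057]],
    [[-2.4, 21.7, 3], [0, 0, 0.057]],
    [[-2.4, 21.7, 3], [0, 0, 0.057]]
  ]
}}

```text
time_s: 30.38
tcp_pos: [0.506, 0.2258, 0.2493]
eef_rot: [-179.8, -0.2, -179.7]
contact_force: [0.6, 0.0, 0.5]
gripper_width: 0.0798
gripper_force: 0.0
```

Request:
{"method": "move_arm", "body": {
  "targets": [
    [[0, 0, 0], [0, 0, 0]],
    [[0, 0, 0], [0, 0, 0]]
  ]
}}

```text
time_s: 30.62
tcp_pos: [0.5072, 0.2233, 0.2527]
eef_rot: [180.0, 0.0, 179.9]
contact_force: [-0.1, -0.8, -0.2]
gripper_width: 0.0797
gripper_force: 0.0
```

```bash
python3 - <<'E'
from h import *
c=viewer.capture("wrist")
s=r.get_state();print(s["tcp_pos"],s["eef_rot"])
print(locate(c,"wrist","amber_bottle",(.506,.2235)))
print(go([.506,.2235,.106],180))
E
```

```text
[0.5072652  0.22324354 0.25284664] [1.79964342e+02 4.87708829e-02 1.79893833e+02]
(array([0.506 , 0.2235]), 0.9, np.float64(0.928))
('cm', [0.14, 0.01, 14.68], 'rad', [0.001, 0.001, -0.002])
```

Request:
{"method": "move_arm", "body": {
  "targets": [
    [[0.1, 0, 4], [0, 0, 0]],
    [[0.1, 0, 8], [0, 0, 0]],
    [[0.1, 0, 12], [0, 0, 0]],
    [[0.1, 0, 14.6], [0, 0, 0]],
    [[0.1, 0, 14.6], [0, 0, 0]]
  ]
}}

```text
time_s: 31.35
tcp_pos: [0.5052, 0.2227, 0.1049]
eef_rot: [-179.9, -0.1, 179.9]
contact_force: [-0.2, -0.5, 1.3]
gripper_width: 0.0798
gripper_force: 0.0
```

Request:
{"method": "move_arm", "body": {
  "targets": [
    [[0, 0, 0], [0, 0, 0]],
    [[0, 0, 0], [0, 0, 0]],
    [[0, 0, 0], [0, 0, 0]],
    [[0, 0, 0], [0, 0, 0]],
    [[0, 0, 0], [0, 0, 0]]
  ],
  "jaw": 2.2,
  "squeeze": 30
}}

```text
time_s: 31.98
tcp_pos: [0.5061, 0.2242, 0.1064]
eef_rot: [180.0, 0.0, 179.9]
contact_force: [-0.2, 0.9, 0.6]
gripper_width: 0.0354
gripper_force: 0.0
```

Request:
{"method": "move_arm", "body": {
  "targets": [
    [[0, 0, 0], [0, 0, 0]]
  ]
}}

```text
time_s: 32.1
tcp_pos: [0.5061, 0.2242, 0.1063]
eef_rot: [180.0, 0.0, 179.9]
contact_force: [0.3, 0.3, 1.0]
gripper_width: 0.0314
gripper_force: 30.0
```

Request:
{"method": "move_arm", "body": {
  "targets": [
    [[0, 0, -5], [0, 0, 0]],
    [[0, 0, -10], [0, 0, 0]],
    [[0, 0, -15], [0, 0, 0]],
    [[0.2, -3, -17], [0, 0, -0.1]],
    [[0.6, -9, -17], [0, 0, -0.28]]
  ]
}}

```text
time_s: 32.72
tcp_pos: [0.5005, 0.1347, 0.2775]
eef_rot: [179.9, 0.1, -163.6]
contact_force: [0.2, -0.8, -2.3]
gripper_width: 0.0312
gripper_force: 30.0
```

```bash
python3 - <<'E'
from h import *
print(go([.4816,-.1903,.276],270))
E
```

```text
('cm', [10.98, -30.65, 0.1], 'rad', [-0.001, 0.003, -1.285])
```

Request:
{"method": "move_arm", "body": {
  "targets": [
    [[1.9, -5.2, 0], [0, 0, -0.18]],
    [[3.8, -10.4, 0], [0, 0, -0.36]],
    [[5.7, -15.6, 0], [0, 0, -0.54]],
    [[7.6, -20.8, 0], [0, 0, -0.72]],
    [[9, -25, 0], [0, 0, -0.9]]
  ]
}}

```text
time_s: 33.35
tcp_pos: [0.4816, -0.1289, 0.2759]
eef_rot: [180.0, 0.0, -114.1]
contact_force: [-0.7, -1.1, -0.9]
gripper_width: 0.0314
gripper_force: 30.0
```

Request:
{"method": "move_arm", "body": {
  "targets": [
    [[0, 0, 0], [0, 0, -0.18]],
    [[0, 0, 0], [0, 0, -0.34]],
    [[0, 0, 0], [0, 0, -0.34]],
    [[0, 0, 0], [0, 0, -0.34]]
  ]
}}

```text
time_s: 33.85
tcp_pos: [0.4822, -0.1272, 0.2759]
eef_rot: [180.0, 0.0, -95.1]
contact_force: [-0.6, -0.3, -1.8]
gripper_width: 0.0313
gripper_force: 30.0
```

```bash
python3 - <<'E'
from h import *
s=r.get_state();print(s["tcp_pos"],s["eef_rot"])
print(go([.4816,-.1903,.188],270))
E
```

```text
[ 0.48223676 -0.1271516   0.27594287] [ 1.79970281e+02  1.84673832e-03 -9.51129183e+01]
('cm', [6.3, -0.5, 8.79], 'rad', [0.001, 0.0, -0.089])
```

Request:
{"method": "move_arm", "body": {
  "targets": [
    [[3.5, -0.3, 0], [0, 0, -0.09]],
    [[6.3, -0.5, 0], [0, 0, -0.09]],
    [[6.3, -0.5, 3.5], [0, 0, -0.09]],
    [[6.3, -0.5, 7], [0, 0, -0.09]],
    [[6.3, -0.5, 8.8], [0, 0, -0.09]]
  ]
}}

```text
time_s: 34.48
tcp_pos: [0.481, -0.1902, 0.1862]
eef_rot: [179.8, 0.0, -89.9]
contact_force: [0.5, -0.9, -1.6]
gripper_width: 0.0314
gripper_force: 30.0
```

Request:
{"method": "move_arm", "body": {
  "targets": [
    [[0, 0, 0], [0, 0, 0]],
    [[0, 0, 0], [0, 0, 0]]
  ]
}}

```text
time_s: 34.72
tcp_pos: [0.4827, -0.1905, 0.1891]
eef_rot: [-179.9, -0.0, -89.8]
contact_force: [0.7, -0.1, -2.0]
gripper_width: 0.0309
gripper_force: 30.0
```

```bash
python3 - <<'E'
from h import *
c=viewer.capture("wrist"); cv2.imwrite("pics/w9.png",c["image"])
s=r.get_state();print(s["tcp_pos"],s["eef_rot"])
print(go([.4816,-.1903,.1775],270))
E
```

```text
[ 0.48278056 -0.19048815  0.18931031] [-1.79901903e+02 -1.85642383e-02 -8.97865280e+01]
('cm', [-0.02, 0.12, 1.18], 'rad', [-0.002, -0.0, 0.004])
```

View pics/w9.png

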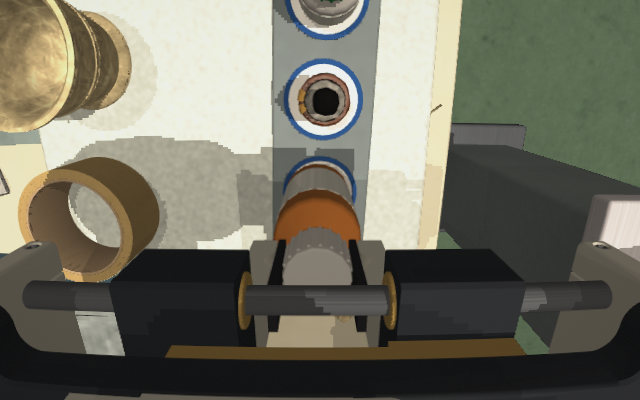

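Amber bottle is upright over the red-side mark (320,185), and the dropper is centred on its mark (324,100).

Request:
{"method": "move_arm", "body": {
  "targets": [
    [[0, 0.06, 0.7], [0, 0, 0]],
    [[0, 0.06, 1.1], [0, 0, 0]],
    [[0, 0.06, 1.15], [0, 0, 0]],
    [[0, 0.06, 1.15], [0, 0, 0]]
  ]
}}

```text
time_s: 35.28
tcp_pos: [0.4816, -0.1908, 0.1773]
eef_rot: [-180.0, -0.0, -89.8]
contact_force: [-1.3, -0.3, 4.5]
gripper_width: 0.0315
gripper_force: 30.0
```

Request:
{"method": "move_arm", "body": {
  "targets": [
    [[0, 0, 0], [0, 0, 0]],
    [[0, 0, 0], [0, 0, 0]],
    [[0, 0, 0], [0, 0, 0]],
    [[0, 0, 0], [0, 0, 0]],
    [[0, 0, 0], [0, 0, 0]]
  ],
  "jaw": 7.5
}}

```text
time_s: 35.9
tcp_pos: [0.4814, -0.1905, 0.1766]
eef_rot: [180.0, 0.0, -89.8]
contact_force: [-0.1, 0.4, -0.6]
gripper_width: 0.0733
gripper_force: 0.0
```

Request:
{"method": "move_arm", "body": {
  "targets": [
    [[0, 0, -4], [0, 0, 0]],
    [[0, 0, -9], [0, 0, 0]],
    [[0, 0, -13], [0, 0, 0]],
    [[0, 0, -13], [0, 0, 0]],
    [[0, 0, -13], [0, 0, 0]]
  ]
}}

```text
time_s: 36.52
tcp_pos: [0.481, -0.1903, 0.3061]
eef_rot: [180.0, 0.0, -89.8]
contact_force: [-0.4, -0.0, -0.0]
gripper_width: 0.0748
gripper_force: 0.0
```

```bash
python3 - <<'E'
from h import *
c=viewer.capture("wrist"); cv2.imwrite("pics/w10.png",c["image"])
for n,g in {"amber_bottle":(.4816,-.1903),"dropper_bottle":(.479,-.2654),"tablet_bottle":(.477,-.3405),"pill_jar":(.4747,-.4154)}.items(): print(n,g,locate(c,"wrist",n,g,.071))
c=viewer.capture("top"); print([ (d["score"],at(c,*d["location"],0)) for d in pinpoint("brass_weight","top")[:2]])
E
```

```text
amber_bottle (0.4816, -0.1903) (array([ 0.4823, -0.1931]), 0.79, np.float64(0.956))
dropper_bottle (0.479, -0.2654) (array([ 0.48  , -0.2676]), 0.94, np.float64(0.887))
tablet_bottle (0.477, -0.3405) (array([ 0.4759, -0.3424]), 0.63, np.float64(0.974))
pill_jar (0.4747, -0.4154) None
[]
```

View pics/w10.png

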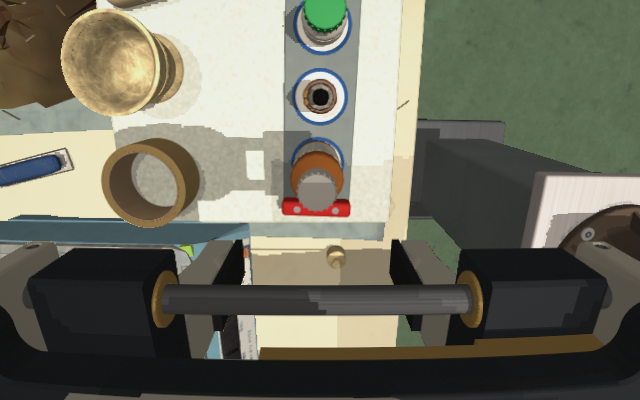

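The amber bottle stands at (318,180) beside the red stop, with the dropper at (320,97) and the tablet bottle at (324,20). The brass weight is still upright on the table at (336,257). All bottles are within about 2–3 mm of their marks.

```bash
python3 -c "
from plant import r
print(r.close_job())"
```

```text
the job is handed in; nothing more can be done
None
```

The job is handed in: from the red stop to the white one stand the amber bottle, dropper bottle, tablet bottle and pill jar, all upright and released, each measured within about 3 mm of its mark's centre (the jar when placed); the brass weight was not touched, and the robot's clock read about 37 s.

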